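Send the long carton through its swing gate

TASK

Two white cartons wait side by side on the two-lane packing track, each in front of its own self-closing swing gate. Push the longer carton along its lane and through its gate, without lifting it off the track, until it lies flat and wholly beyond the gate and the gate has swung fully shut behind it. Leave the shorter carton where it waits and its gate unopened.

Things in the scene. Friction and masses are not known exactly. Their poses are not given: they have to be found in the camera images.
- long_carton: The longer white carton, a closed rigid box 90 x 54 x 40 mm, about 0.18 kg, lying loose on the track bed in one of the two lanes (either one). Origin: centre of its underside. Its x axis runs along its 90 mm length and points roughly along the lane towards the gate (within 5 degrees at the start), z is up.
- short_carton: The shorter white carton, a closed rigid box 60 x 54 x 40 mm, about 0.12 kg, waiting in the other lane; not to be disturbed. Origin: centre of its underside; axes as for the long carton.
- lanes: Fixed two-lane metal track. Origin: on the table, middle of the gate line; x = push direction (to the robot's left, within 15 deg), y left of that. Bed top z 6 mm, from x -200 (open end) to an end wall at x +214 mm. Lane walls 6 mm thick, up to z 36, at y 0 and +-74 mm: lanes 68 mm wide, centred on y = +37 and -37 mm, open above. Cartons start with centres at x -115 to -75 mm.
- gate_left (a joint): Gate of the lane at y = +37 mm, rad: 0 shut across the lane at x = 0, 1.57 open along the outer wall (max 1.7). Stiff grey leaf 60 mm long, 4 mm thick, z 10 to 48 mm, hinged upright at y = +69 mm on a post 10 mm thick, top at z 56 mm. Swings only towards +x and needs the lane free up to x = 62 mm to shut; a light spring (under 1 N at its tip) shuts it once nothing stands in its way.
- gate_right (a joint): The same gate, mirrored, of the lane at y = -37 mm (hinge at y = -69 mm): 0 shut, 1.57 open towards +x; its own light spring shuts it.

How it is judged:
On the way:
1. the long carton, on the bed, stands in the gateway with the gate of its lane pushed open (x of long_carton in the frame of lanes between -0.04 and 0.05 m and z of long_carton in the frame of lanes below 0.016 m and ((y of long_carton in the frame of lanes above 0 m and value of joint gate_left above 0.5 rad) or (y of long_carton in the frame of lanes below 0 m and value of joint gate_right above 0.5 rad))), for 0.1 s.
At the end, for the whole second after the job is handed in: The long carton lies flat on the bed (within 6 mm and 9 degrees), at rest, in its lane beyond the gate, its centre more than 100 mm past the gate line; both gates are shut to within 0.12 rad; the short carton is within 15 mm of where it began (x of long_carton in the frame of lanes between 0.1 and 0.18 m and z of long_carton in the frame of lanes below 0.012 m and angle between long_carton's own z axis and vertical below 0.15 rad and (y of long_carton in the frame of lanes between 0.02 and 0.055 m or y of long_carton in the frame of lanes between -0.055 and -0.02 m) and value of joint each of gate_left, gate_right below 0.12 rad and linear speed of long_carton below 0.02 m/s and distance of short_carton from where it was at the start of the episode below 0.015 m); the robot touches nothing.
It fails at once if the long carton is lifted off the bed by more than 20 mm (z of long_carton in the frame of lanes above 0.026 m).
It fails at once if the short carton is shifted by more than 15 mm (distance of short_carton from where it was at the start of the episode above 0.015 m).
It fails at once if the other lane's gate is opened by more than 0.3 rad ((y of long_carton in the frame of lanes above 0 m and value of joint gate_right above 0.3 rad) or (y of long_carton in the frame of lanes below 0 m and value of joint gate_left above 0.3 rad)).
It also fails if it takes over 32 s, if anything falls off the work surface, if the arm or the gripper's body presses on something with over 40 N, if the wrist force passes 120 N, or if a joint passes its speed limit or range.

ROBOT

A 6-joint arm with a two-finger parallel gripper is mounted at the origin on the work surface. World frame = base frame: x ahead of the robot, y to its left, z up, the work surface at z = 0. Lengths are in m, angles in rad, forces in N, time in s.
With the tool pointing down it reaches from about 0.25 to 0.775 m from the base axis. Payload 4 kg.
Tool frame: the origin (TCP) lies on the centre line of the jaws, within the pads' length; the fingertips stand 22 mm ahead of it and the grasp point (between the pads) lies 3 mm ahead of it; z points along the fingers, y is the direction in which the jaws open and shut (so a half turn about z gives the same grasp; the last joint's range is limited). The gripper opens to 94 mm and grips with 3 to 60 N. Pads are 16 mm wide; open, the fingers measure 119 mm over their backs; the gripper's body (75 mm by 177 mm) begins 78 mm behind the grasp point.
Start: joints at [1.046, 0.087, 1.371, -0, 1.684, -0.103], TCP at [0.225, 0.502, 0.228] pointing down, gripper open.
Joint ranges: [-3.1, 3.1], [-0.76, 2.03], [0.27, 2.55], [-1.08, 4.22], [0.17, 2.65], [-2.57, 2.57]. Speed limits (rad/s): [2.79, 2.79, 3.14, 3.14, 3.14, 3.14].

INTERFACE

Orientations are given as [roll, pitch, yaw] about the fixed x, y, z axes, in that order (R = Rz(yaw) Ry(pitch) Rx(roll)).
In Python, from bench import robot gives the robot as it stands. The module is installed in compiled form; this text tells all that it offers.
- The arm moves only by the shell command python3 -m inch 'ROWS'. ROWS is JSON, a list of rows, each an object with "linear": the shift along the world's x, y, z scaled (see below), a list of three; "twist": the turn about the world's z scaled (see below); "gripper": the opening, from 0 (shut) to 1 (fully open). In form: [{"linear": [x, y, z], "twist": twist, "gripper": gripper}, ...]. A call has 1 to 10 rows; each row is the pose to reach, as a shift and turn from the pose commanded when the call began; what a row does not reach only later rows make up. The controller multiplies each number of a shift by 0.1 m and each number of a turn by 60 degrees. A row lasts 1/12 s, in which the tool goes at most 41.7 mm and 7.16 degrees, less where a joint would pass 70% of its speed; a pose out of reach is approached as far as the arm can. A call with a number of a shift or a turn outside -1 to 1 is refused whole. A call with a gripper value outside its range is refused whole. The fingers move at their own pace and stop on an object; the grip force is fixed at half the most. Time passes only in rows, so rows that repeat a pose let the fingers close. It gives the time, the measured TCP pose, the force and the opening at its end, in the units of the state.
- robot.get_obs(): the state, without advancing time (a new reading comes with each control period).
- robot.snapshot(name): name is "scene" or "side" or "wrist"; returns a dict with "image" (384x512x3 uint8, red, green, blue), "depth" (384x512 float32, m along the optical axis (not along the pixel's ray), 0 where there is no reading), "mtx" (3x3 intrinsics, pixels), "k1" (the pictures are not rectified: a ray, as slopes to the right and down, at radius r is drawn at 1 + k1 r^2 times it, then the intrinsics apply), "rvec" (rotation vector, rad) and "tvec" (3), from world to camera coordinates, as OpenCV has them; the wrist camera has in their place "hand_eye" (4x4, takes a point from camera to tool coordinates, whose origin is the TCP and whose axes are the flange's). Camera axes: x right, y down, z forward; pixel columns grow to the right and rows downward; lengths in m; the calibration is good to about 2 mm. A picture is of the moment at which its call begins: read the wrist's pose just before it.
- robot.close_job(): hands the job in, once; it reports no verdict.
The state is a dict: "time": time; "joint_positions": joint angles; "qvel": joint speeds; "joint_torque": joint torques, N m; "tool_pos": TCP position; "ee_rot": TCP orientation; "wrist_force": force on the tool from outside, world axes, zero at the start; "wrist_torque": the same for the moment, N m; "width": finger opening in m.
Only numpy, scipy, OpenCV 4.12 (cv2) and the standard library are available. Lean on these libraries where they do the work, as an engineer would, in place of code of your own. Each camera call takes 0.05 s, during which the arm holds its last target.

## Working session

There is one attempt and no reset: what is moved stays moved. The work goes in short steps, Python scripts to look and compute and a shell command to move; the robot and the scene stay as the last step left them, time stands still between calls to the robot, and variables do not carry over. Pictures are saved under pics/ and viewed, and the job is handed in when it is done.

```bash
mkdir -p pics; python3 - <<'E'
from bench import robot
import cv2,numpy as np
o=robot.get_obs();print(o)
for n in("scene","side"):
    s=robot.snapshot(n);cv2.imwrite(f"pics/{n}0.png",s["image"][:,:,::-1]);np.savez(f"{n}0.npz",**s)
    print(n,s["mtx"],s["k1"],s["rvec"],s["tvec"])
E
```

```text
{'time': 0.0, 'joint_positions': array([ 1.04590591e+00,  8.79204848e-02,  1.37220335e+00, -1.79956125e-05,
        1.68361417e+00, -1.03079810e-01]), 'qvel': array([ 0.00150019, -0.00025124, -0.00275793,  0.00119044,  0.00168541,
       -0.00090385]), 'joint_torque': array([ 3.66790746e-04, -3.40196264e+01, -3.02421319e+01,  7.18330918e-02,
        3.32254416e-02, -1.48229483e-04]), 'tool_pos': array([0.22492815, 0.50136315, 0.22634883]), 'ee_rot': array([-3.13945686e+00, -2.02959424e-04,  2.71977982e+00]), 'wrist_force': array([ 0.50122341, -0.69219926, -0.40186856]), 'wrist_torque': array([ 0.00937654, -0.00152449,  0.03459309]), 'width': 0.09405900926745077}
scene [[488.91504453   0.         250.55340993]
 [  0.         488.91504453 194.44260182]
 [  0.           0.           1.        ]] -0.07403236175498587 [ 0.66242241  2.83280682 -0.79336071] [ 0.50587461 -0.20631568  0.9077259 ]
side [[349.88750649   0.         257.80213175]
 [  0.         349.88750649 189.13525177]
 [  0.           0.           1.        ]] -0.07140447670670234 [ 2.32763588 -0.09736539  0.05405052] [-0.55038569  0.08130594  0.63858751]
```

View pics/scene0.png

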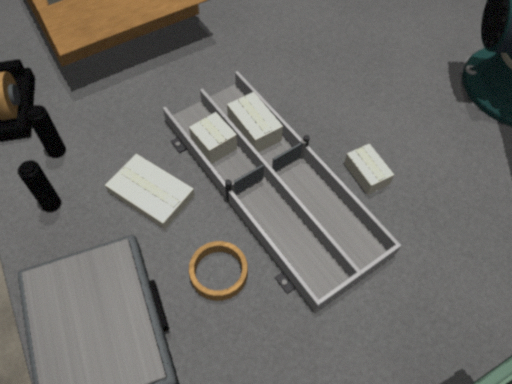

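View pics/side0.png

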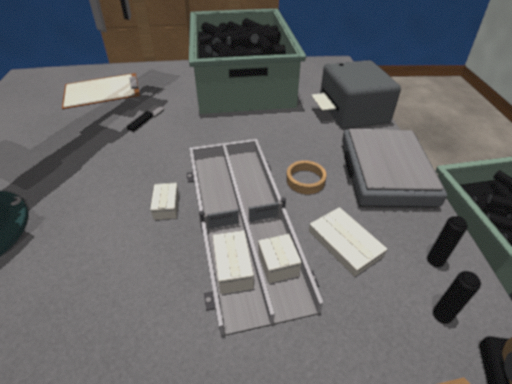

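```bash
cat > h.py <<'E'
import numpy as np,cv2
def load(f): 
    d=np.load(f); return {k:d[k] for k in d}
def proj(s,P):
    R,_=cv2.Rodrigues(s["rvec"]); d=np.array([float(s["k1"]),0,0,0])
    return cv2.projectPoints(np.float64(P).reshape(-1,1,3),s["rvec"],s["tvec"],s["mtx"],d)[0].reshape(-1,2)
def ray(s,uv,z):
    d=np.array([float(s["k1"]),0,0,0.])
    n=cv2.undistortPoints(np.float64(uv).reshape(-1,1,2),s["mtx"],d).reshape(-1,2)
    R,_=cv2.Rodrigues(s["rvec"]); c=-R.T@s["tvec"].ravel()
    D=np.c_[n,np.ones(len(n))]@R
    return c+D*((z-c[2])/D[:,2])[:,None]
E
python3 - <<'E'
from h import *
for n,a in(("scene",(150,60,260,260)),("side",(170,125,170,210))):
    s=load(n+"0.npz");print(n,"base",proj(s,[[0,0,0],[.225,.5,.2]]))
    x,y,w,h=a
    im=cv2.resize(s["image"][y:y+h,x:x+w,::-1],None,fx=600/h if h>w*1 else 2.3,fy=600/h if h>w else 2.3,interpolation=cv2.INTER_CUBIC)
    print(im.shape);cv2.imwrite(f"pics/{n}0z.png",im)
E
```

```text
scene base [[515.71815789  86.29792736]
 [758.0538733  346.33283523]]
(598, 598, 3)
side base [[-27.41442409 231.26897736]
 [115.32820546  27.06509019]]
(600, 486, 3)
```

View pics/scene0z.png

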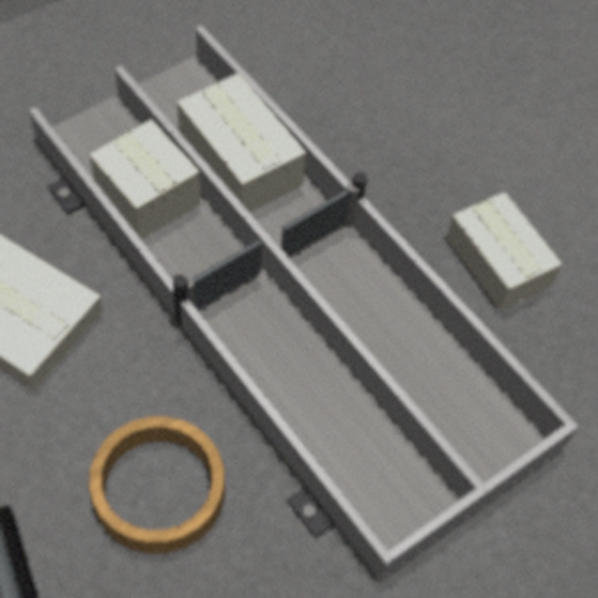

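View pics/side0z.png

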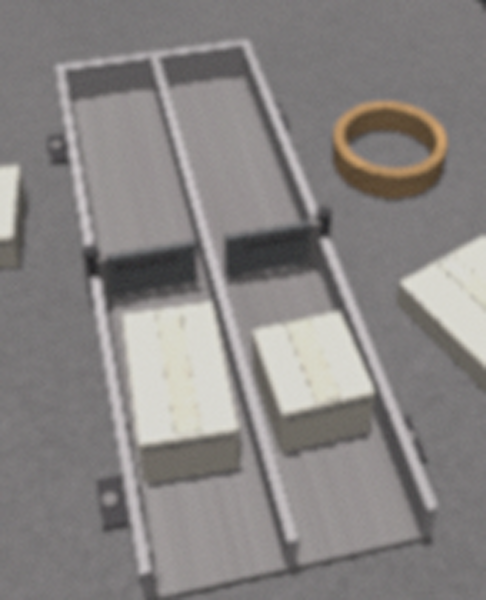

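```bash
cat > m.py <<'E'
from h import *
S=load("scene0.npz");D=load("side0.npz")
zs=lambda p:np.array(p)/2.3+[150,60]
zd=lambda p:np.array(p)*170/600*1.0+[170,125]
def show(n,a):print(n,np.round(a,4).tolist())
for nm,s,f,e,post,L,Sh in(("scene",S,zs,[[203,28],[120,68],[35,110],[575,427],[385,562]],[[360,177],[180,280]],[[180,103],[237,77],[303,152],[243,182]],[[92,158],[150,121],[200,172],[137,208]]),
 ("side",D,zd,[[148,573],[292,540],[432,505],[62,67],[247,42]],[[92,250],[323,210]],[[141,443],[238,430],[207,302],[124,314]],[[284,408],[372,388],[337,314],[254,332]])):
    e=ray(s,f(e),.036);p=ray(s,f(post),.056);L=ray(s,f(L),.046);Sh=ray(s,f(Sh),.046)
    near=e[3]-e[0];far=e[4]-e[2]
    for v in(near,far):print(nm,"dir deg",np.degrees(np.arctan2(v[1],v[0])),np.linalg.norm(v))
    show("ends",e[:,:2]);show("post",p[:,:2]);show("mid",p.mean(0))
    show("L",L.mean(0));v=(L[2]+L[3]-L[0]-L[1]);print(np.degrees(np.arctan2(v[1],v[0])),np.linalg.norm(v)/2)
    show("S",Sh.mean(0));v=(Sh[2]+Sh[3]-Sh[0]-Sh[1]);print(np.degrees(np.arctan2(v[1],v[0])),np.linalg.norm(v)/2)
E
python3 m.py
```

```text
scene dir deg 98.25021544948935 0.4152436174651376
scene dir deg 97.90888466019997 0.4159448387956102
ends [[0.4766, -0.2273], [0.5513, -0.2171], [0.6243, -0.2065], [0.4171, 0.1837], [0.5671, 0.2055]]
post [[0.4498, -0.0331], [0.5961, -0.0114]]
mid [0.523, -0.0223, 0.056]
L [0.4998, -0.1165, 0.046]
96.24848015863806 0.08537765597192143
S [0.575, -0.1162, 0.046]
101.59803084584021 0.05728048772052205
side dir deg 98.8389346911971 0.37251752573492597
side dir deg 100.05761707251101 0.36779686731013755
ends [[0.4679, -0.1715], [0.5304, -0.1601], [0.594, -0.1473], [0.4107, 0.1966], [0.5297, 0.2148]]
post [[0.4398, 0.0071], [0.5615, 0.0281]]
mid [0.5006, 0.0176, 0.056]
L [0.4822, -0.0678, 0.046]
97.46507562695844 0.08165116087539732
S [0.5471, -0.0668, 0.046]
103.33817815233733 0.04980922584152614
```

```bash
sed -i 's#\*170/600\*1.0#*210/600#' m.py; python3 m.py|tail -9
cat > o.py <<'E'
from bench import robot
o=robot.get_obs();print(o["time"],o["tool_pos"].round(4),o["ee_rot"].round(4),o["joint_positions"].round(3),o["wrist_force"].round(2),o["width"])
E
```

```text
side dir deg 98.4039277254674 0.41635044234478236
side dir deg 98.36854138862692 0.41403904238682204
ends [[0.4817, -0.2329], [0.5533, -0.2215], [0.627, -0.2087], [0.4209, 0.179], [0.5667, 0.2009]]
post [[0.4521, -0.0352], [0.5968, -0.0121]]
mid [0.5244, -0.0237, 0.056]
L [0.5003, -0.1199, 0.046]
96.6026382536381 0.08884958191496041
S [0.5759, -0.1195, 0.046]
102.22848451308087 0.054231109107420114
```

```bash
python3 - <<'E'
from h import *
for f in("scene0.npz","side0.npz"):
    s=load(f);d=s["depth"];v,u=np.nonzero(d>0)
    n=cv2.undistortPoints(np.float64(np.c_[u,v]).reshape(-1,1,2),s["mtx"],np.array([float(s["k1"]),0,0,0.])).reshape(-1,2)
    P=np.c_[n,np.ones(len(n))]*d[v,u][:,None];R,_=cv2.Rodrigues(s["rvec"]);W=(P-s["tvec"].ravel())@R
    m=(W[:,2]>.06)&(W[:,0]>.15)&(W[:,0]<.8)&(abs(W[:,1])<.7)
    # coarse occupancy
    from collections import defaultdict
    c=defaultdict(list)
    for p in W[m]:c[(int(np.floor(p[0]*10)),int(np.floor(p[1]*10)))].append(p[2])
    print(f,{k:(round(max(z),2),len(z)) for k,z in sorted(c.items()) if len(z)>5})
E
python3 -m inch '[{"linear":[0.41,-1,0],"twist":-0.137,"gripper":0.15},{"linear":[0.41,-1,0],"twist":-0.137,"gripper":0.15},{"linear":[0.41,-1,0],"twist":-0.137,"gripper":0.15},{"linear":[0.41,-1,0],"twist":-0.137,"gripper":0.15}]'
```

```text
scene0.npz {(4, -4): (np.float64(0.1), 47), (4, 3): (np.float64(0.16), 572), (5, -4): (np.float64(0.12), 862), (6, -5): (np.float64(0.13), 505), (6, -4): (np.float64(0.12), 1612), (7, -6): (np.float64(0.1), 148), (7, -5): (np.float64(0.14), 764), (7, -4): (np.float64(0.12), 1082)}
side0.npz {(1, 4): (np.float64(0.28), 76), (2, 4): (np.float64(0.28), 217), (2, 5): (np.float64(0.25), 162), (4, 3): (np.float64(0.16), 1089), (4, 4): (np.float64(0.16), 197), (4, 5): (np.float64(0.16), 461), (4, 6): (np.float64(0.16), 454), (5, 3): (np.float64(0.16), 1355), (5, 4): (np.float64(0.15), 181), (5, 5): (np.float64(0.15), 602), (5, 6): (np.float64(0.15), 401), (6, 3): (np.float64(0.16), 1263), (6, 4): (np.float64(0.16), 269), (6, 5): (np.float64(0.16), 631), (6, 6): (np.float64(0.16), 313), (7, -4): (np.float64(0.1), 117), (7, 2): (np.float64(0.11), 183), (7, 3): (np.float64(0.16), 485), (7, 4): (np.float64(0.15), 171)}
time: 0.43
tool_pos: [0.2674, 0.3984, 0.2273]
ee_rot: [-3.14, 0.002, 2.572]
wrist_force: [-0.8, 0.9, 0.2]
width: 0.0707
```

```bash

python3 -m inch '[{"linear":[0.41,-1,0],"twist":-0.137,"gripper":0.15},{"linear":[0.41,-1,0],"twist":-0.137,"gripper":0.15},{"linear":[0.41,-1,0],"twist":-0.137,"gripper":0.15}]'
python3 -m inch '[{"linear":[0.41,-1,0],"twist":-0.137,"gripper":0.15},{"linear":[0.41,-1,0],"twist":-0.137,"gripper":0.15},{"linear":[0.41,-1,0],"twist":-0.137,"gripper":0.15}]'
python3 -m inch '[{"linear":[0.41,-1,0],"twist":-0.137,"gripper":0.15},{"linear":[0.41,-1,0],"twist":-0.137,"gripper":0.15},{"linear":[0.41,-1,0],"twist":-0.137,"gripper":0.15}]'
python3 -m inch '[{"linear":[0.41,-1,0],"twist":-0.137,"gripper":0.15},{"linear":[0.41,-1,0],"twist":-0.137,"gripper":0.15},{"linear":[0.41,-1,0],"twist":-0.137,"gripper":0.15}]'
python3 -m inch '[{"linear":[0.41,-1,0],"twist":-0.137,"gripper":0.15},{"linear":[0.41,-1,0],"twist":-0.137,"gripper":0.15},{"linear":[0.41,-1,0],"twist":-0.137,"gripper":0.15}]'
python3 -m inch '[{"linear":[0.41,-0.9,0],"twist":-0.137,"gripper":0.15},{"linear":[0.41,-0.9,0],"twist":-0.137,"gripper":0.15},{"linear":[0.41,-0.9,0],"twist":-0.137,"gripper":0.15},{"linear":[0.41,-0.9,0],"twist":-0.137,"gripper":0.15},{"linear":[0.41,-0.9,0],"twist":-0.137,"gripper":0.15}]'
```

```text
time: 0.68
tool_pos: [0.3075, 0.2999, 0.2271]
ee_rot: [-3.141, 0.001, 2.432]
wrist_force: [0.5, 0.3, 0.1]
width: 0.0511
time: 0.93
tool_pos: [0.3488, 0.1996, 0.2273]
ee_rot: [-3.141, 0.001, 2.287]
wrist_force: [-0.2, 0.3, 0.1]
width: 0.0307
time: 1.18
tool_pos: [0.39, 0.0994, 0.2273]
ee_rot: [-3.141, 0.001, 2.143]
wrist_force: [0.2, 0.3, -0.3]
width: 0.0148
time: 1.43
tool_pos: [0.4312, -0.0009, 0.2271]
ee_rot: [-3.141, 0.001, 2.0]
wrist_force: [1.2, -0.2, -0.1]
width: 0.0139
time: 1.68
tool_pos: [0.4723, -0.1011, 0.2268]
ee_rot: [-3.141, 0.001, 1.856]
wrist_force: [-0.3, -0.1, 0.5]
width: 0.0142
time: 2.1
tool_pos: [0.5124, -0.1881, 0.2264]
ee_rot: [-3.14, -0.002, 1.715]
wrist_force: [0.5, -0.1, 0.1]
width: 0.0139
```

```bash
python3 o.py; python3 - <<'E'
from bench import robot
import cv2
o=robot.get_obs();s=robot.snapshot("scene");cv2.imwrite("pics/scene1.png",s["image"][:,:,::-1])
E
```

```text
2.1 [ 0.5124 -0.1881  0.2264] [-3.1402e+00 -2.0000e-03  1.7147e+00] [-4.560e-01  8.000e-02  1.381e+00  1.000e-03  1.683e+00 -6.000e-01] [ 0.51 -0.09  0.14] 0.013919261186800452
```

View pics/scene1.png

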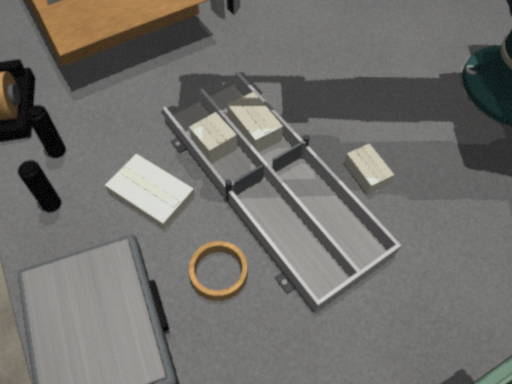

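```bash
python3 - <<'E'
from bench import robot
from h import *
s=robot.snapshot("side");cv2.imwrite("pics/side1.png",s["image"][:,:,::-1])
for n in("scene0.npz","side0.npz"):
    q=load(n);print(proj(q,[[.512,-.188,.226],[.512,-.188,.204]]), -cv2.Rodrigues(q["rvec"])[0].T@q["tvec"].ravel())
E
```

```text
[[225.32221137   0.36153669]
 [225.9130966   13.15164616]] [0.74299337 0.35516872 0.66652655]
[[237.7449826  206.18049732]
 [238.34382617 219.55767904]] [ 0.5082943  -0.45381591  0.50300804]
```

View pics/side1.png

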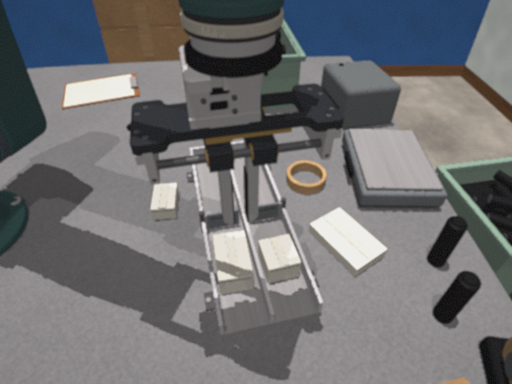

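```bash

python3 -m inch '[{"linear":[-0.02,0,-1],"twist":0,"gripper":0.15},{"linear":[-0.02,0,-1],"twist":0,"gripper":0.15},{"linear":[-0.02,0,-1],"twist":0,"gripper":0.15}]'
python3 -m inch '[{"linear":[0,0,-0.6],"twist":0,"gripper":0.15},{"linear":[0,0,-0.6],"twist":0,"gripper":0.15},{"linear":[0,0,-0.6],"twist":0,"gripper":0.15},{"linear":[0,0,-0.6],"twist":0,"gripper":0.15}]'
python3 - <<'E'
from bench import robot
import cv2
for n in("scene","side"):
    s=robot.snapshot(n);cv2.imwrite(f"pics/{n}2.png",cv2.resize(s["image"][50:290,120:400,::-1],None,fx=2.4,fy=2.4))
E
```

```text
time: 2.45
tool_pos: [0.5073, -0.1851, 0.1225]
ee_rot: [-3.136, -0.005, 1.718]
wrist_force: [-0.6, 0.6, -1.0]
width: 0.0142
time: 2.78
tool_pos: [0.5095, -0.1865, 0.0672]
ee_rot: [-3.14, -0.001, 1.717]
wrist_force: [0.1, -0.1, -0.5]
width: 0.0145
```

View pics/scene2.png

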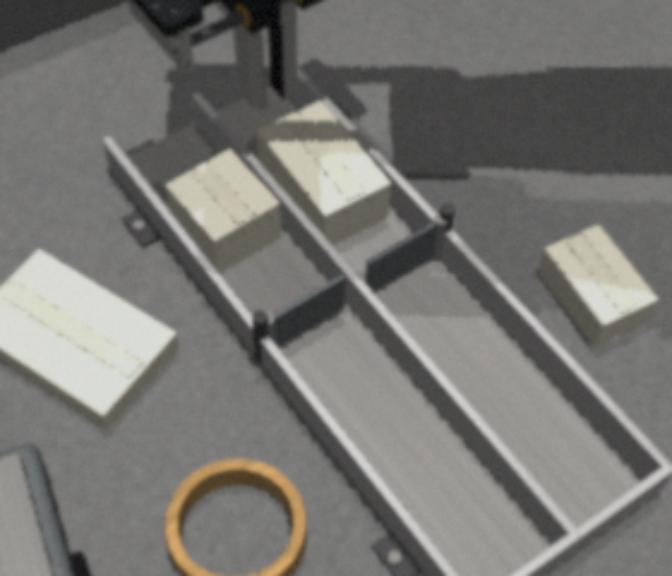

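View pics/side2.png

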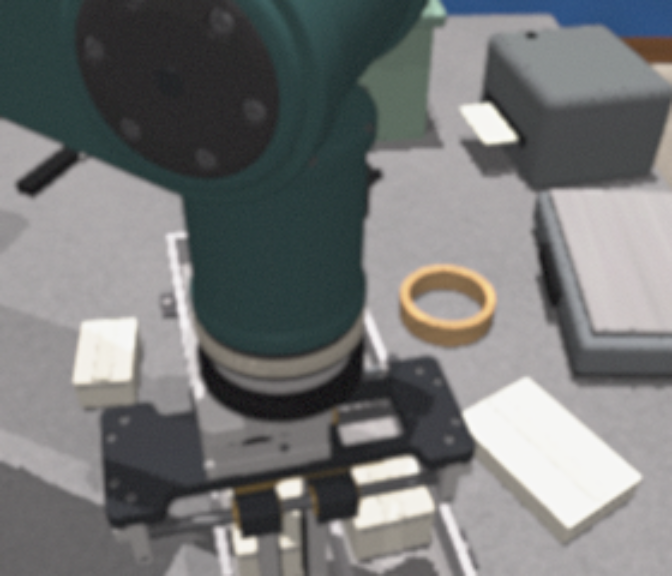

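```bash

python3 -m inch '[{"linear":[0,-0.02,-0.15],"twist":0,"gripper":0.15},{"linear":[0,-0.02,-0.3],"twist":0,"gripper":0.15},{"linear":[0,-0.02,-0.3],"twist":0,"gripper":0.15},{"linear":[0,-0.02,-0.3],"twist":0,"gripper":0.15}]'
python3 - <<'E'
from bench import robot
import cv2
for n in("scene","side"):
    s=robot.snapshot(n);cv2.imwrite(f"pics/{n}3.png",cv2.resize(s["image"][70 if n=="scene" else 180:,120:400,::-1],None,fx=2,fy=2)[:600])
E
```

```text
time: 3.22
tool_pos: [0.5109, -0.1903, 0.0391]
ee_rot: [3.14, 0.001, 1.716]
wrist_force: [0.9, -0.0, 1.0]
width: 0.0141
```

View pics/scene3.png

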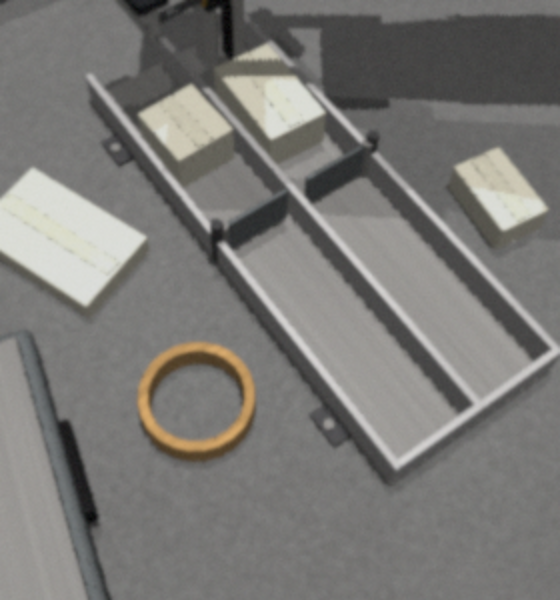

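View pics/side3.png

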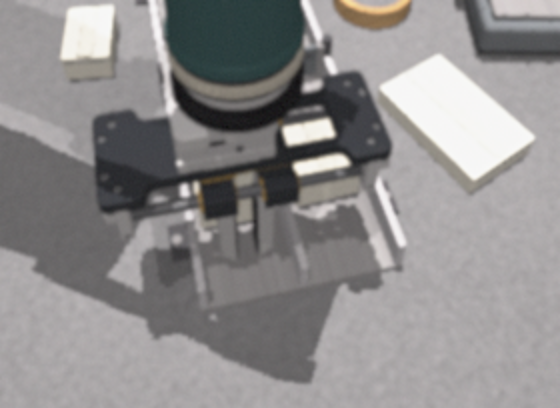

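```bash

python3 -m inch '[{"linear":[-0.007,0.05,0],"twist":0,"gripper":0.15},{"linear":[-0.014,0.1,0],"twist":0,"gripper":0.15},{"linear":[-0.021,0.15,0],"twist":0,"gripper":0.15},{"linear":[-0.028,0.2,0],"twist":0,"gripper":0.15},{"linear":[-0.036,0.25,0],"twist":0,"gripper":0.15},{"linear":[-0.043,0.3,0],"twist":0,"gripper":0.15},{"linear":[-0.05,0.35,0],"twist":0,"gripper":0.15},{"linear":[-0.057,0.4,0],"twist":0,"gripper":0.15},{"linear":[-0.064,0.45,0],"twist":0,"gripper":0.15},{"linear":[-0.071,0.5,0],"twist":0,"gripper":0.15}]'
python3 - <<'E'
from bench import robot
import cv2
s=robot.snapshot("scene");cv2.imwrite("pics/scene4.png",cv2.resize(s["image"][50:290,120:400,::-1],None,fx=2.4,fy=2.4))
E
```

```text
time: 4.15
tool_pos: [0.5035, -0.1403, 0.0381]
ee_rot: [3.14, 0.001, 1.715]
wrist_force: [1.0, -3.7, 3.0]
width: 0.0141
```

View pics/scene4.png

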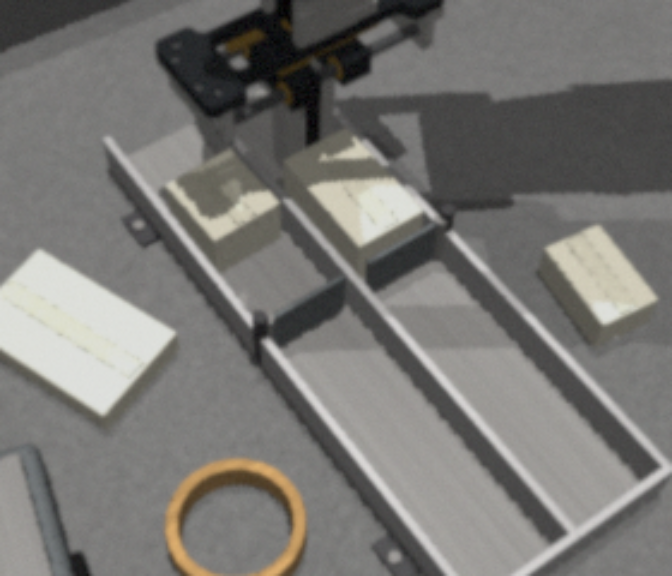

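The long carton has advanced almost to its gate (front edge near (360,270) in the zoomed view), straight in the lane. The short one hasn't moved. Continuing the push.

```bash

python3 -m inch '[{"linear":[-0.007,0.05,0],"twist":0,"gripper":0.15},{"linear":[-0.014,0.1,0],"twist":0,"gripper":0.15},{"linear":[-0.021,0.15,0],"twist":0,"gripper":0.15},{"linear":[-0.028,0.2,0],"twist":0,"gripper":0.15},{"linear":[-0.036,0.25,0],"twist":0,"gripper":0.15},{"linear":[-0.043,0.3,0],"twist":0,"gripper":0.15},{"linear":[-0.05,0.35,0],"twist":0,"gripper":0.15},{"linear":[-0.057,0.4,0],"twist":0,"gripper":0.15},{"linear":[-0.064,0.45,0],"twist":0,"gripper":0.15},{"linear":[-0.071,0.5,0],"twist":0,"gripper":0.15}]'
python3 -m inch '[{"linear":[-0.007,0.05,0],"twist":0,"gripper":0.15},{"linear":[-0.014,0.1,0],"twist":0,"gripper":0.15},{"linear":[-0.021,0.15,0],"twist":0,"gripper":0.15},{"linear":[-0.028,0.2,0],"twist":0,"gripper":0.15},{"linear":[-0.036,0.25,0],"twist":0,"gripper":0.15},{"linear":[-0.043,0.3,0],"twist":0,"gripper":0.15}]'
python3 - <<'E'
from bench import robot
import cv2
s=robot.snapshot("scene");cv2.imwrite("pics/scene5.png",cv2.resize(s["image"][50:290,120:400,::-1],None,fx=2.4,fy=2.4))
E
```

```text
time: 5.03
tool_pos: [0.4962, -0.0898, 0.0377]
ee_rot: [3.141, 0.0, 1.715]
wrist_force: [2.8, -3.4, 4.4]
width: 0.0143
time: 5.53
tool_pos: [0.4914, -0.0597, 0.0374]
ee_rot: [-3.141, 0.0, 1.716]
wrist_force: [0.5, -5.1, 3.7]
width: 0.0138
```

View pics/scene5.png

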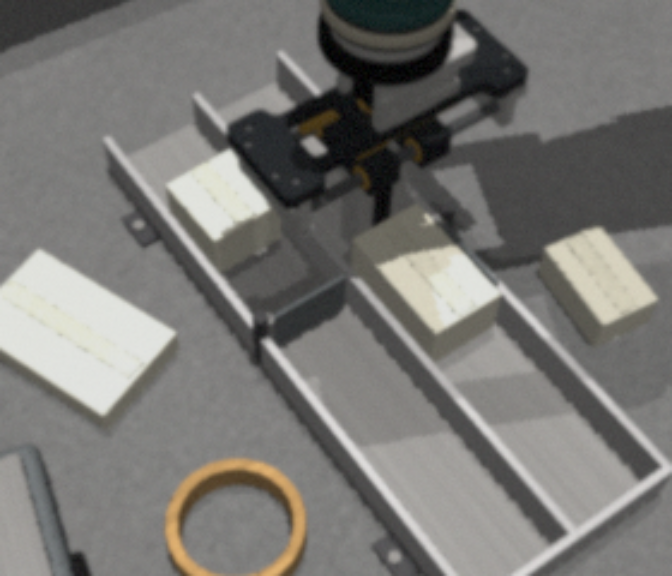

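```bash

python3 -m inch '[{"linear":[-0.009,0.06,0],"twist":0,"gripper":0.15},{"linear":[-0.017,0.12,0],"twist":0,"gripper":0.15},{"linear":[-0.026,0.18,0],"twist":0,"gripper":0.15},{"linear":[-0.035,0.24,0],"twist":0,"gripper":0.15},{"linear":[-0.043,0.3,0],"twist":0,"gripper":0.15},{"linear":[-0.052,0.36,0],"twist":0,"gripper":0.15},{"linear":[-0.061,0.42,0],"twist":0,"gripper":0.15},{"linear":[-0.069,0.48,0],"twist":0,"gripper":0.15},{"linear":[-0.078,0.54,0],"twist":0,"gripper":0.15},{"linear":[-0.086,0.6,0],"twist":0,"gripper":0.15}]'
python3 -m inch '[{"linear":[-0.009,0.06,0],"twist":0,"gripper":0.15},{"linear":[-0.017,0.12,0],"twist":0,"gripper":0.15},{"linear":[-0.026,0.18,0],"twist":0,"gripper":0.15},{"linear":[-0.035,0.24,0],"twist":0,"gripper":0.15},{"linear":[-0.043,0.3,0],"twist":0,"gripper":0.15},{"linear":[-0.052,0.36,0],"twist":0,"gripper":0.15},{"linear":[-0.061,0.42,0],"twist":0,"gripper":0.15},{"linear":[-0.069,0.48,0],"twist":0,"gripper":0.15},{"linear":[-0.078,0.54,0],"twist":0,"gripper":0.15},{"linear":[-0.082,0.57,0],"twist":0,"gripper":0.15}]'
python3 - <<'E'
from bench import robot
import cv2
s=robot.snapshot("scene");cv2.imwrite("pics/scene6.png",cv2.resize(s["image"][50:290,120:400,::-1],None,fx=2.4,fy=2.4))
E
```

```text
time: 6.42
tool_pos: [0.4825, 0.0007, 0.0371]
ee_rot: [-3.141, -0.001, 1.716]
wrist_force: [0.7, -2.4, -0.1]
width: 0.014
time: 7.25
tool_pos: [0.4745, 0.0577, 0.0374]
ee_rot: [-3.141, -0.0, 1.716]
wrist_force: [0.0, -0.7, -0.0]
width: 0.0141
```

View pics/scene6.png

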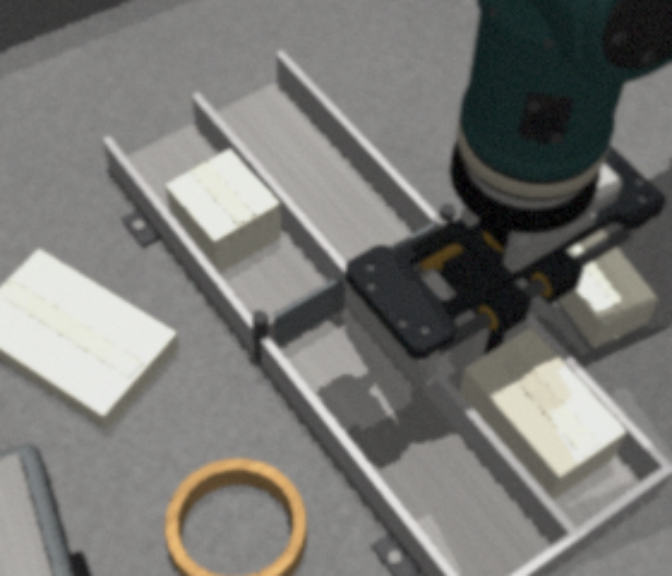

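```bash

python3 -m inch '[{"linear":[0.004,-0.03,0],"twist":0,"gripper":0.15},{"linear":[0.006,-0.04,0],"twist":0,"gripper":0.15},{"linear":[0.006,-0.04,0.2],"twist":0,"gripper":0.15},{"linear":[0.006,-0.04,0.4],"twist":0,"gripper":0.15},{"linear":[0.006,-0.04,0.7],"twist":0,"gripper":0.15},{"linear":[0.006,-0.04,1],"twist":0,"gripper":0.15},{"linear":[0.006,-0.04,1],"twist":0,"gripper":0.15}]'
python3 -m inch '[{"linear":[-0.3,0,0.5],"twist":0,"gripper":0.15},{"linear":[-0.6,0,1],"twist":0,"gripper":0.15},{"linear":[-1,0,1],"twist":0,"gripper":0.15},{"linear":[-1,0,1],"twist":0,"gripper":0.15},{"linear":[-1,0,1],"twist":0,"gripper":0.15}]'
python3 -m inch '[{"linear":[-0.6,0.5,0],"twist":0,"gripper":0.15},{"linear":[-0.6,1,0],"twist":0,"gripper":0.15},{"linear":[-0.6,1,0],"twist":0,"gripper":0.15},{"linear":[-0.6,1,0],"twist":0,"gripper":0.15},{"linear":[-0.6,1,0],"twist":0,"gripper":0.15},{"linear":[-0.6,1,0],"twist":0,"gripper":0.15}]'
python3 - <<'E'
from bench import robot
import cv2,numpy as np
for n in("scene","side"):
    s=robot.snapshot(n);np.savez(f"{n}7.npz",**s)
    im=s["image"][60:320,150:410] if n=="scene" else s["image"][125:335,170:340]
    f=2.3 if n=="scene" else 600/210
    cv2.imwrite(f"pics/{n}7.png",cv2.resize(im[:,:,::-1],None,fx=f,fy=f,interpolation=cv2.INTER_CUBIC))
E
```

```text
time: 7.88
tool_pos: [0.4794, 0.0525, 0.1446]
ee_rot: [3.129, 0.002, 1.715]
wrist_force: [0.2, -0.1, 0.2]
width: 0.014
time: 8.3
tool_pos: [0.3745, 0.0528, 0.241]
ee_rot: [3.135, 0.001, 1.715]
wrist_force: [0.7, 1.0, -0.8]
width: 0.0142
time: 8.8
tool_pos: [0.3159, 0.1525, 0.2366]
ee_rot: [-3.14, 0.001, 1.716]
wrist_force: [-0.1, 0.3, -0.1]
width: 0.0145
```

View pics/scene7.png

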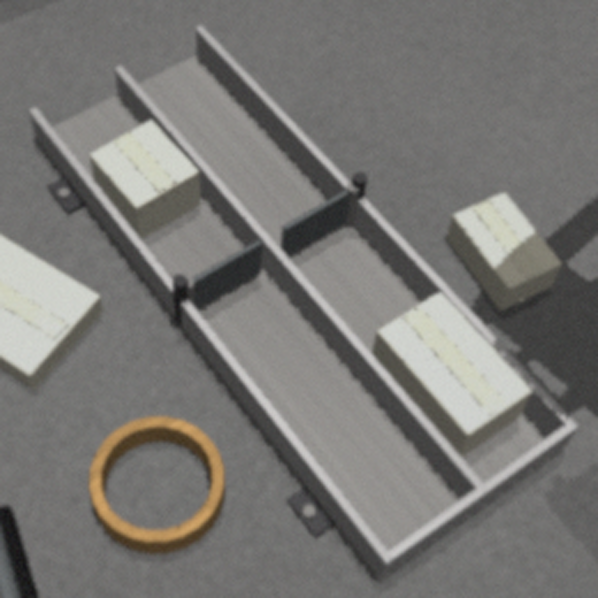

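View pics/side7.png

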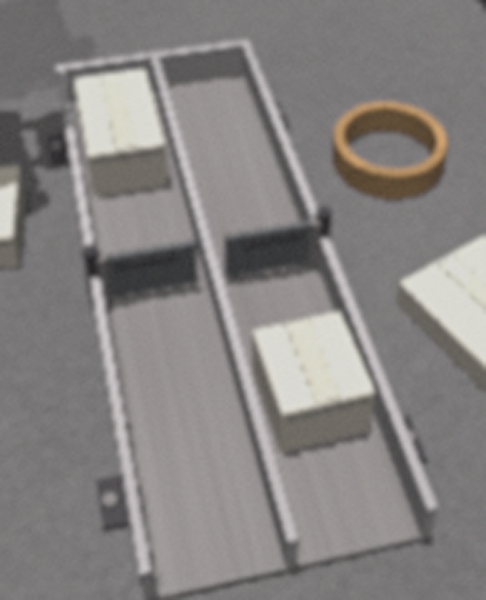

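Both gates look the same as in the shut starting pictures. The short carton is where it was, with corners at (92,158) and (150,121) as before. Next I'll measure the long carton from its top corners.

```bash
python3 - <<'E'
from h import *
a=np.radians(98.2);u=np.array([np.cos(a),np.sin(a)]);n=np.array([-u[1],u[0]]);O=np.array([.5235,-.023])
S=load("scene7.npz");D=load("side7.npz")
for s,p in((S,np.array([[376,343],[438,294],[530,388],[465,440]])/2.3+[150,60]),(D,np.array([[91,156],[163,143],[149,68],[75,79]])*.35+[170,125])):
    c=ray(s,p,.046).mean(0)[:2]-O;print(c@u,c@n)
# gate/short change between first and last picture
for f in("scene","side"):
    A=load(f+"0.npz")["image"].astype(int);B=load(f+"7.npz")["image"].astype(int)
    d=abs(A-B).mean(2)
    for nm,P in(("short",[.5755,-.118,.03]),("gateL",[.487,-.028,.03]),("gateR",[.56,-.018,.03])):
        x,y=proj(load(f+"0.npz"),[P])[0].astype(int);print(f,nm,d[y-8:y+9,x-8:x+9].mean().round(2))
E
python3 o.py
```

```text
0.1452583354067511 0.0358852198617354
0.14032349508141978 0.03718564378581596
scene short 4.43
scene gateL 3.01
scene gateR 3.02
side short 1.83
side gateL 1.71
side gateR 1.84
8.9 [0.3162 0.1518 0.2368] [-3.1405e+00  7.0000e-04  1.7130e+00] [ 2.860e-01 -3.720e-01  1.755e+00 -1.000e-03  1.760e+00  1.440e-01] [-0.51  0.35  0.28] 0.01411862230396137
```

```bash
python3 -c "
from bench import robot
print(robot.close_job())"
```

```text
the job is handed in; nothing more can be done
None
```

I pushed the long carton, which was in the left lane nearer the robot, through its gate with the fingers nearly shut. Then I backed off, lifted clear, and handed the job in at about 9 s.

- **Long carton:** the last pictures put its centre about 140–145 mm past the gate line and 36–37 mm from the lane middle wall. It looks flat and well inside the allowed range. The two cameras disagree by about 5 mm along the lane.
- **Gates:** both look the same as in the shut starting pictures, with only noise-level change in the image patches. I had no direct reading of the gate joints.
- **Short carton:** its corners had not moved. The patch difference in the scene view was slightly raised (4.4 against about 3 for the gates), while the side view showed nothing.
- **Robot:** it is clear of everything, with about 0.7 N at the wrist, no more than the reading at the start.

No check failed.

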